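# Take the keyhole-hung cover off the chip hood

## Robot

A 7-joint arm with a two-finger parallel gripper is mounted at the origin on the work surface. World frame = base frame: x ahead of the robot, y to its left, z up, the work surface at z = 0. Lengths are in m, angles in rad, forces in N, time in s.
With the tool pointing down it reaches from about 0.425 to 0.925 m from the base axis. Payload 6.8 kg.
Tool frame: the origin (TCP) lies midway between the tips of the shut fingers; the grasp point (between the pads) lies 19 mm behind it; z points along the fingers, y is the direction in which the jaws open and shut (so a half turn about z gives the same grasp; the last joint's range is limited). The gripper opens to 85 mm and grips with 20 to 120 N. Pads are 22 mm wide; open, the fingers measure 114 mm over their backs; the gripper's body (76 mm by 85 mm) begins 54 mm behind the grasp point. The pads swing forward as they close: fully open they stand 13 mm farther back than shut.
Start: joints at [-1.427, 0.477, 0.022, 1.555, -0.011, 1.109, -0.083], TCP at [0.168, 0.654, 0.231] pointing down, gripper open.
Joint ranges: [-2.96, 2.96], [-0.34, 2.1], [-1.41, 1.46], [0.24, 2.44], [-1.37, 4.51], [0.17, 1.92], [-2.96, 2.96]. Speed limits (rad/s): [2.39, 2.39, 3.14, 3.14, 3.14, 3.14, 3.14].

## Interface

Orientations are given as a rotation vector (axis times angle).
In Python, from bench import r, imaging gives the robot as it stands.
- The arm moves only by the tool jog_arm, never from a script. Its argument "rows" is a list of rows, each an object with "delta_rot": the turn, a rotation vector about the tool's x, y, z in degrees, a list of three; "xyz": the shift along the tool's x, y, z in cm, a list of three; "fingers": the closure, from 0 (fully open) to 1 (shut). A call has exactly 5 rows; each row is the pose to reach, as a shift and turn from the pose measured when the call began, along the tool's axes at that moment; what a row does not reach only later rows make up. A row lasts 1/12 s, in which the tool goes at most 41.7 mm and 7.16 degrees, less where a joint would pass 70% of its speed; a pose out of reach is approached as far as the arm can. A call with a gripper value outside its range is refused whole. The fingers move at their own pace and stop on an object; "grip_force" is the grip in N (left out, the last holds). Time passes only in rows, so rows that repeat a pose let the fingers close, or fill a call up. It gives the time, the measured TCP pose, the force and the opening at its end, in the units of the state.
- r.get_obs(): the state, without advancing time (a new reading comes with each control period).
- imaging.grab_frame(name): name is "scene" or "top" or "wrist"; returns the picture (384x512x3 uint8, blue, green, red); there is no depth.
- imaging.camera_info(name): a dict with "camera_matrix" (3x3 intrinsics, pixels), "k1" (the pictures are not rectified: a ray, as slopes to the right and down, at radius r is drawn at 1 + k1 r^2 times it, then the intrinsics apply), "xyz" and "attitude" of the camera in the world. Camera axes: x right, y down, z forward; pixel columns grow to the right and rows downward; lengths in m; the calibration is good to about 2 mm. A picture is of the moment at which its call begins: read the wrist's pose just before it. camera_info takes no time and is no camera call; for the wrist camera it gives the pose at the moment of the call.
- r.hand_in(): hands the job in, once; it reports no verdict.
Trained networks look in the newest picture that a camera, given by its name, has taken for a name from the list of things; names that differ only in an ending like _2 or _b are one class to them, and where a whole thing is asked for, a point or a joint stands for the part that bears it (a point fixed in the world has none). Each returns a list of dicts, best first, with "conf" (0 to 1); they miss things now and then, are a little off and sometimes report something else, mostly with a low value. They report only what shows in the picture. A call takes as long as a camera call.
- imaging.find_in(camera, query): "position" ([column, row] in pixels, amid what is visible of it).
- imaging.cut_out(camera, query): "region" (384x512 bool, what is visible of it) and "position" ([column, row] in pixels, amid what is visible of it).
- imaging.tip_of(camera, query): "position" ([column, row] in pixels: a listed point, or the origin of a listed thing).
The state is a dict: "clock": time; "joints": joint angles; "qvel": joint speeds; "tau": joint torques, N m; "tcp_pos": TCP position; "orientation": TCP orientation; "contact_force": force on the tool from outside, world axes, zero at the start; "moment": the same for the moment, N m; "grip_width": finger opening in m.
Only numpy, scipy, OpenCV 4.12 (cv2) and the standard library are available. Lean on these libraries where they do the work, as an engineer would, in place of code of your own. Each camera call takes 0.05 s, during which the arm holds its last target.

## Task

Open the chip hood for cleaning: lift its aluminium cover up along the slope as far as its keyhole lets it, shift it to the left so that the screw head comes into the wide entry hole, and pull it straight off without forcing it. Then lay the cover down flat in the shallow wooden tray, handle up, let go of it, and leave the other things on the bench where they are.

Things in the scene. Friction and masses are not known exactly. Their poses are not given: they have to be found in the camera images.
- hood: Green steel chip hood fixed on the bench, 200 mm wide, about 280 mm deep. Origin: on the bench, below the centre of its sloping front panel; its x points to the back. The front panel rises towards the back from 70 mm to a level top 205 mm above the bench; a pipe stub sticks out at the back.
- panel: Sloping front of the hood, 220 (x) x 200 (y) mm, 38 degrees from level, looking to the robot and up. Origin: centre of its outer face, 138 mm above the bench. +x up the slope, +y to the left seen from the robot, +z straight out. The cover's lower edge rests on two 8 mm high stubs at x = -95 mm; a 90 x 100 mm opening lies under the cover.
- screw_zone (a point): Point on the panel's face at panel x = 46, y = 0 mm, same axes as the panel. One fixed steel screw stands here on the centre line, but fitted by hand: anywhere from 6 mm below to 6 mm above this point up the slope; its own pose is not given. Shank 8 mm round, head 18 mm round and 5 mm thick, its underside 7 mm off the panel.
- cover: Loose aluminium plate, 170 (x) x 140 (y) x 4 mm, about 0.3 kg with its handle, retained by a keyhole on the screw with 3 mm of play outwards. Origin: centre of its underside; z out of the side with the handle. Hung, its x, y, z run along the panel's and its origin is at panel x = -10 mm; the shank is then at cover x = 50 to 62, y = 0 mm.
- cover_handle (a point): Grasp point of the cover: centre of the bar of its bow handle, at cover x = -15, y = 0, z = 36 mm. Dark steel bar, 12 x 12 mm, along cover y, 78 mm clear between its two legs, 26 mm free under it.
- slot_foot (a point): Where the keyhole's slot meets its level leg, at cover x = 36, y = 0, mid-thickness. The slot is 11 mm wide, cut right through, and runs along cover x from 5.5 mm below this point (its foot) to 35.5 mm above. The leg is 11 mm wide and runs from here towards cover -y into the entry hole. Lifting the cover 14 to 26 mm brings the screw here; the shank meets the foot 1.5 mm later.
- entry_hole (a point): Centre of the keyhole's entry hole, at cover x = 36, y = -34, mid-thickness: 24 mm square with small cut corners, so the 18 mm head passes with 3 mm to spare all round. Shifting the lifted cover 34 mm towards panel +y (left) centres it on the screw; 8 mm further the shank meets the hole's far edge. Then the cover comes off along panel +z.
- cover_mid (a point): Centre of the cover plate's thickness, 2 mm above its underside; same axes as the cover.
- tray_in (a point): Shallow brown wooden tray, 250 (x) x 220 (y) mm outside, walls 8 mm thick and 24 mm high, fixed on the bench. This point: centre of its inner floor, 8 mm above the bench. Inside 234 x 204 mm, so the 170 mm side of the cover goes along the tray's x, either way round.
- square: Bystander, to be left where it is: try square lying flat, 120 mm wooden stock and 170 mm steel blade. Origin: centre of its underside.
- glue: Bystander, to be left where it is: white plastic bottle, 60 mm across, 150 mm tall. Origin: centre of its underside.
- sander: Bystander, to be left where it is: cork sanding block, 100 x 60 x 34 mm. Origin: centre of its underside.
- offcut: Bystander, to be left where it is: wooden offcut, 160 x 45 x 22 mm. Origin: centre of its underside.
- tin: Bystander, to be left where it is: small steel tin, 60 mm across and 70 mm tall. Origin: centre of its underside.
- brush: Bystander, to be left where it is: brush, 200 mm long. Origin: centre of its underside.

How it is judged:
By the outcome, as a careful person would: the job done as asked, in the order asked, and still so for the second after the job is handed in, with the robot touching nothing.
It also fails if it takes over 56 s, if anything falls off the work surface, if the arm or the gripper's body presses on something with over 40 N, if the wrist force passes 120 N, or if a joint passes its speed limit or range.

## Working session

There is one attempt and no reset: what is moved stays moved. The work goes in short steps, Python scripts to look and compute and a tool call to move; the robot and the scene stay as the last step left them, time stands still between calls to the robot, and variables do not carry over. Pictures are saved under pics/ and viewed, and the job is handed in when it is done.

Besides the shell and the picture viewer there is one more tool, called after "Emit:" as name(argument=value, ...) on one line, values as JSON. jog_arm: Moves the arm, as the interface text tells. Its arguments: {"type":"object","properties":{"rows":{"type":"array","items":{"type":"object","properties":{"delta_rot":{"type":"array","items":{"type":"number"}},"xyz":{"type":"array","items":{"type":"number"}},"fingers":{"type":"number"}}}},"grip_force":{"type":"number"}},"required":["rows"]}

```bash
mkdir -p pics; ls; python3 - <<'E'
from bench import r, imaging
import cv2,numpy as np
print(r.get_obs())
for n in ["scene","top","wrist"]:
    im=imaging.grab_frame(n); cv2.imwrite(f"pics/a_{n}.png",im)
    print(n,imaging.camera_info(n))
E
```

```text
pics
{'clock': 0.0, 'joints': array([-1.42710919,  0.47780577,  0.02231091,  1.55644174, -0.01149827,
        1.10930667, -0.0831005 ]), 'qvel': array([ 0.00023917, -0.00252576,  0.00027235,  0.00184661,  0.00085184,
        0.00088018, -0.00013113]), 'tau': array([-7.90620452e-04, -5.96460450e+01,  1.60742920e+00, -2.81185806e+01,
        1.23997981e-02,  9.38919053e-03, -1.04335842e-05]), 'tcp_pos': array([0.16801636, 0.65314465, 0.23032546]), 'orientation': array([-3.94374802e-01, -3.11663282e+00,  2.87563586e-03]), 'contact_force': array([0.77651766, 0.71503788, 0.2737265 ]), 'moment': array([ 0.01683698, -0.02305579,  0.05183505]), 'grip_width': 0.08560177968614574}
scene {'camera_matrix': array([[468.30379984,   0.        , 249.90051251],
       [  0.        , 468.30379984, 196.25494626],
       [  0.        ,   0.        ,   1.        ]]), 'k1': -0.04235953293572678, 'xyz': array([1.41417884, 0.72642721, 0.85765082]), 'attitude': array([-1.03992027, -2.23970624,  1.2283888 ])}
top {'camera_matrix': array([[455.30707589,   0.        , 262.23571325],
       [  0.        , 455.30707589, 187.14218347],
       [  0.        ,   0.        ,   1.        ]]), 'k1': -0.12131612498185348, 'xyz': array([ 0.23577952, -0.01157038,  1.60755968]), 'attitude': array([-2.12878866,  2.0599467 , -0.24595698])}
wrist {'camera_matrix': array([[322.23242209,   0.        , 252.04141023],
       [  0.        , 322.23242209, 191.33831905],
       [  0.        ,   0.        ,   1.        ]]), 'k1': -0.04162502589856728, 'xyz': array([0.08817703, 0.67363385, 0.37322671]), 'attitude': array([2.26877442, 1.75951051, 0.28596439])}
```

View pics/a_scene.png

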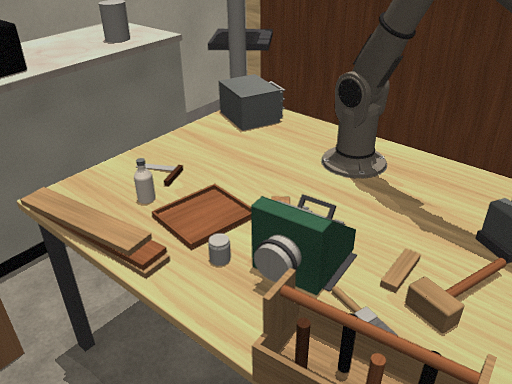

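View pics/a_top.png

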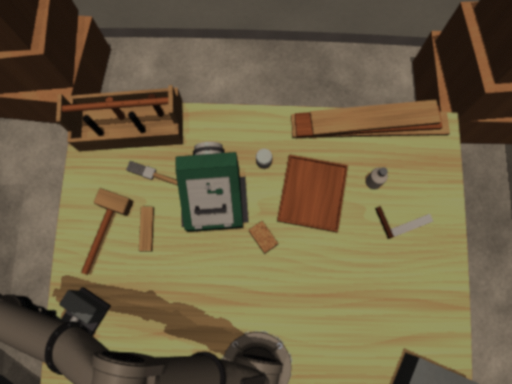

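View pics/a_wrist.png

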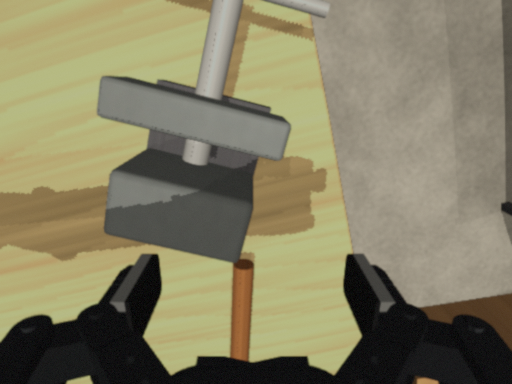

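```bash
cat > h.py <<'E'
import numpy as np,cv2
from scipy.spatial.transform import Rotation as R
from scipy.optimize import least_squares
def cam(info): return (np.array(info["camera_matrix"]),info["k1"],np.array(info["xyz"]),R.from_rotvec(info["attitude"]).as_matrix())
def proj(P,c):
    K,k1,t,A=c; q=(np.atleast_2d(P)-t)@A; s=q[:,:2]/q[:,2:]; r2=(s**2).sum(1,keepdims=True)
    s=s*(1+k1*r2); return s*K[0,0]+K[:2,2]
def ray(px,c):
    K,k1,t,A=c; d=(np.array(px)-K[:2,2])/K[0,0]; s=d.copy()
    for _ in range(20): s=d/(1+k1*(s**2).sum())
    v=A@np.array([*s,1]); return t,v/np.linalg.norm(v)
def onz(px,c,z):
    t,v=ray(px,c); return t+v*(z-t[2])/v[2]
E
python3 - <<'E'
from bench import r, imaging
from h import *
import json
out={}
for n in ["top","scene"]:
    imaging.grab_frame(n)
    c=cam(imaging.camera_info(n))
    for q in ["hood","panel","cover","cover_handle","slot_foot","entry_hole","tray_in","sander","tin","glue"]:
        if n=="scene" and q in("panel","slot_foot","entry_hole"): continue
        d=imaging.tip_of(n,q)
        out[n+q]=[(list(map(float,x["position"])),x["conf"]) for x in d[:2]]
        print(n,q,[(np.round(x["position"],1),round(x["conf"],2)) for x in d[:2]], [np.round(onz(x["position"],c,0),3) for x in d[:1]])
json.dump(out,open("det.json","w"))
print(r.get_obs()["clock"])
E
```

```text
top hood [(array([218.8, 208.8]), 0.78)] [array([0.538, 0.153, 0.   ])]
top panel [(array([206.7, 199.2]), 0.65)] [array([0.572, 0.199, 0.   ])]
top cover [(array([207.9, 200.5]), 0.6)] [array([0.567, 0.194, 0.   ])]
top cover_handle [(array([211.2, 209.1]), 0.71)] [array([0.536, 0.18 , 0.   ])]
top slot_foot [] []
top entry_hole [(array([220.1, 189.4]), 0.91), (array([381.3, 224.4]), 0.54)] [array([0.61 , 0.152, 0.   ])]
top tray_in [(array([308.9, 193.9]), 0.68), (array([215.4, 208. ]), 0.22)] [array([ 0.604, -0.17 ,  0.   ])]
top sander [(array([260.7, 234.4]), 0.68), (array([383.4, 223.8]), 0.52)] [array([ 0.451, -0.001,  0.   ])]
top tin [(array([265. , 160.7]), 0.8)] [array([ 0.724, -0.007,  0.   ])]
top glue [(array([371.9, 184. ]), 0.93)] [array([ 0.648, -0.402,  0.   ])]
scene hood [(array([310.9, 211.4]), 0.35)] [array([0.371, 0.061, 0.   ])]
scene cover [(array([313.4, 212. ]), 0.66)] [array([0.369, 0.069, 0.   ])]
scene cover_handle [(array([314.3, 200.4]), 0.76)] [array([0.312, 0.033, 0.   ])]
scene tray_in [(array([206. , 213.1]), 0.72), (array([141.5, 197.4]), 0.37)] [array([ 0.59 , -0.193,  0.   ])]
scene sander [(array([278.9, 212.5]), 0.64)] [array([ 0.44 , -0.015,  0.   ])]
scene tin [(array([222.4, 255.2]), 0.82)] [array([ 0.707, -0.009, -0.   ])]
scene glue [(array([145.7, 200.3]), 0.67)] [array([ 0.666, -0.403,  0.   ])]
1.1
```

```bash
python3 -c "
import cv2
im=cv2.imread('pics/a_top.png')[120:270,150:370];cv2.imwrite('pics/a_topz.png',cv2.resize(im,None,fx=3.6,fy=3.6,interpolation=cv2.INTER_CUBIC))"
```

```text
(no output)
```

View pics/a_topz.png

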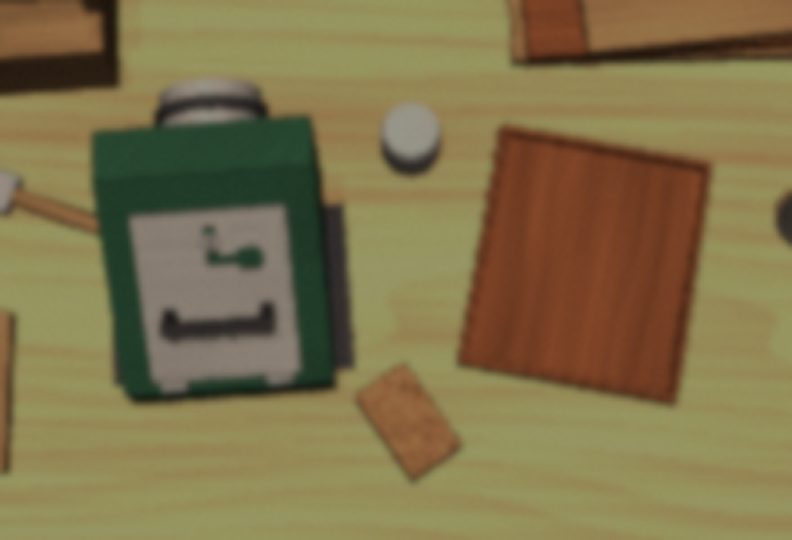

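```bash
cat >> h.py <<'E'
def Tpanel(p):
    x,y,psi=p[:3]; a=np.radians(38); c,s=np.cos(psi),np.sin(psi)
    X=np.array([np.cos(a)*c,np.cos(a)*s,np.sin(a)]);Y=np.array([-s,c,0]);Z=np.cross(X,Y)
    return np.column_stack([X,Y,Z]),np.array([x,y,.138])
def p2w(P,p):
    M,t=Tpanel(p); return np.atleast_2d(P)@M.T+t
E
python3 - <<'E'
from bench import r, imaging
from h import *
c=cam(imaging.camera_info("top"))
z=lambda u,v:(u/3.6+150-.36,v/3.6+120-.36)
pts=[((.075,.07,.004),z(129,215)),((.075,-.07,.004),z(285,206)),((-.095,.07,.004),z(150,380)),((-.095,-.07,.004),z(300,372)),
((.110,.1,0),z(101,182)),((.110,-.1,0),z(321,164)),((-.110,.1,0),z(128,397)),((-.11,-.1,0),z(334,386)),
((-.025,0,.042),z(218,327)),((.026,-.034,.004),z(250,258))]
O=np.array([a for a,_ in pts]);U=np.array([b for _,b in pts])
s=least_squares(lambda p:(proj(p2w(O,p),c)-U).ravel(),[.55,.19,-.1],loss='soft_l1')
print(s.x,np.degrees(s.x[2]));print(np.round(proj(p2w(O,s.x),c)-U,1))
np.save("hood.npy",s.x)
# tray outer rim corners z=.024
T=[((.125,.11),z(505,127)),((.125,-.11),z(711,164)),((-.125,.11),z(458,366)),((-.125,-.11),z(675,405))]
O=np.array([a for a,_ in T]);U=np.array([b for _,b in T])
def tw(O,p):
    M=np.array([[np.cos(p[2]),-np.sin(p[2])],[np.sin(p[2]),np.cos(p[2])]]); return np.c_[O@M.T+p[:2],np.full(len(O),.024)]
s=least_squares(lambda p:(proj(tw(O,p),c)-U).ravel(),[.6,-.17,-.1])
print(s.x,np.degrees(s.x[2]));print(np.round(proj(tw(O,s.x),c)-U,1))
np.save("tray.npy",s.x)
E
```

```text
[0.54549399 0.16958758 0.09437961] 5.407553218158918
[[ 0.7  0.2]
 [ 0.6  0.1]
 [ 0.8  0.3]
 [ 0.3  0.1]
 [-1.9 -0.6]
 [-0.9  0.7]
 [-1.2 -0.7]
 [ 0.  -1. ]
 [-0.2  0.6]
 [ 0.5  0. ]]
[ 0.60274175 -0.18229107 -0.15540982] -8.904326875682921
[[-1.3 -0.5]
 [ 1.   0.2]
 [-0.5 -0.2]
 [ 0.8  0.5]]
```

```bash
cat >> h.py <<'E'
def go(Rt,t,o):
    R0=R.from_rotvec(o["orientation"]); d=R0.inv().apply(np.array(t)-o["tcp_pos"])*100
    dr=(R0.inv()*R.from_matrix(Rt)).as_rotvec(degrees=True)
    print("clk",round(o["clock"],2),"xyz_cm",np.round(d,2),"rot",np.round(dr,2),"F",np.round(o["contact_force"],1),"w",round(o["grip_width"],4))
def Tool(p):
    M,_=Tpanel(p); return np.column_stack([M[:,1],M[:,0],-M[:,2]])
def inpanel(o,p):
    M,t=Tpanel(p); return (o["tcp_pos"]-t)@M*1000
E
python3 - <<'E'
from bench import r
from h import *
p=np.load("hood.npy");o=r.get_obs()
t=p2w([-.025,0,.107],p)[0];print(t); go(Tool(p),t,o)
go(Tool(p),t+[-.03,0.0,.05],o)
E
```

```text
[0.46029879 0.16152293 0.20692561]
clk 1.1 xyz_cm [-40.55 -40.39   2.44] rot [-33.06 -23.22  67.44] F [-0.5 -0.5  0.5] w 0.0853
clk 1.1 xyz_cm [-37.65 -41.14  -2.56] rot [-33.06 -23.22  67.44] F [-0.5 -0.5  0.5] w 0.0853
```

Emit:
jog_arm(rows=[{"xyz": [-3.8, -3, -2], "delta_rot": [-3, -2, 6], "fingers": 0}, {"xyz": [-7.6, -6, -4], "delta_rot": [-6, -4, 12], "fingers": 0}, {"xyz": [-11, -9.5, -5], "delta_rot": [-9, -6, 18], "fingers": 0}, {"xyz": [-14, -13, -6], "delta_rot": [-12, -8, 24], "fingers": 0}, {"xyz": [-17, -16.5, -6], "delta_rot": [-15, -10.5, 30], "fingers": 0}])

```text
clock: 1.52
tcp_pos: [0.2761, 0.4844, 0.2892]
orientation: [1.115, 2.686, 0.351]
contact_force: [0.0, -0.6, 0.3]
grip_width: 0.0858
```

```bash
cat > st.py <<'E'
from bench import r
from h import *
p=np.load("hood.npy");o=r.get_obs()
print(np.round(o["joints"],2),"panel mm",np.round(inpanel(o,p),1),"tcp",np.round(o["tcp_pos"],3))
E
python3 - <<'E'
from st import *
t=p2w([-.025,0,.107],p)[0]
go(Tool(p),t+[-.02,0.0,.05],o)
E
```

```text
[-1.5   0.1   0.21  1.98  0.28  0.87 -0.67] panel mm [-94.9 338.8 266. ] tcp [0.276 0.484 0.289]
clk 1.52 xyz_cm [-34.11 -12.17   3.3 ] rot [-17.8  -12.94  36.95] F [ 0.  -0.6  0.3] w 0.0858
```

Emit:
jog_arm(rows=[{"xyz": [-4, -1.2, 0], "delta_rot": [-3, -2, 6], "fingers": 0}, {"xyz": [-8, -2.5, 0], "delta_rot": [-6, -4, 12], "fingers": 0}, {"xyz": [-12, -4, 0], "delta_rot": [-9, -6, 18], "fingers": 0}, {"xyz": [-16, -5.5, 1], "delta_rot": [-12, -8, 24], "fingers": 0}, {"xyz": [-20, -7, 1], "delta_rot": [-15, -10.5, 30], "fingers": 0}])

```text
clock: 1.93
tcp_pos: [0.3682, 0.2985, 0.2794]
orientation: [1.661, 2.08, 0.63]
contact_force: [0.7, -0.5, 0.2]
grip_width: 0.0852
```

```bash
python3 - <<'E'
from st import *
t=p2w([-.025,0,.107],p)[0]
go(Tool(p),t+[-.0,0.0,.03],o)
E
```

```text
[-1.42 -0.14  0.23  2.33  0.83  0.78 -1.52] panel mm [-42.5 145.  212.5] tcp [0.368 0.298 0.279]
clk 1.93 xyz_cm [-15.19   2.26   7.38] rot [-2.71 -2.58  6.55] F [ 0.7 -0.5  0.2] w 0.0852
```

Emit:
jog_arm(rows=[{"xyz": [-3.5, 0.5, 1], "delta_rot": [-1, -1, 2], "fingers": 0}, {"xyz": [-7, 1, 2], "delta_rot": [-2, -2, 4], "fingers": 0}, {"xyz": [-10.5, 1.5, 4], "delta_rot": [-2.7, -2.6, 6.5], "fingers": 0}, {"xyz": [-13.5, 2.2, 5.5], "delta_rot": [-2.7, -2.6, 6.5], "fingers": 0}, {"xyz": [-15.2, 2.3, 7.4], "delta_rot": [-2.7, -2.6, 6.5], "fingers": 0}])

```text
clock: 2.35
tcp_pos: [0.4468, 0.1785, 0.2512]
orientation: [1.758, 1.929, 0.671]
contact_force: [0.2, -0.2, 0.8]
grip_width: 0.0858
```

```bash
python3 - <<'E'
from st import *
t=p2w([-.025,0,.107],p)[0]
go(Tool(p),t,o)
E
```

```text
[-0.95 -0.13  0.14  2.44  1.01  0.52 -1.53] panel mm [ -7.1  18.2 149.2] tcp [0.447 0.179 0.251]
clk 2.35 xyz_cm [-1.81 -1.82  4.21] rot [ 0.37  0.1  -0.06] F [ 0.2 -0.2  0.8] w 0.0858
```

Emit:
jog_arm(rows=[{"xyz": [-0.6, 0, 1.2], "fingers": 0}, {"xyz": [-1.2, -0.4, 2.4], "fingers": 0}, {"xyz": [-1.8, -0.8, 3.4], "fingers": 0}, {"xyz": [-1.8, -1.4, 4.0], "fingers": 0}, {"xyz": [-1.8, -1.8, 4.2], "fingers": 0}])

```text
$.rows[0]: bad value
```

```bash
python3 - <<'E'
from st import *
from bench import imaging
t=p2w([-.025,0,.107],p)[0]
go(Tool(p),t,o)
n="wrist"
i=imaging.camera_info(n);im=imaging.grab_frame(n)
c=cam(i)
np.save("wc.npy",np.array([i["xyz"],i["attitude"]]))
for q in ["cover_handle","slot_foot","entry_hole","screw_zone"]:
    print(q,[(np.round(x["position"],1),round(x["conf"],2)) for x in imaging.tip_of(n,q)[:2]])
O=np.array([(.075,.07,.004),(.075,-.07,.004),(-.095,.07,.004),(-.095,-.07,.004),(-.025,0,.036),(.026,0,.002),(.026,-.034,.002),(.046,0,.012)])
u=proj(p2w(O,p),c);print(np.round(u,1))
cv2.imwrite("pics/b_raw.png",im)
for x in u: cv2.circle(im,tuple(int(v) for v in x),3,(0,0,255),1)
cv2.imwrite("pics/b_wrist.png",cv2.resize(im,(800,600)))
E
```

```text
[-0.95 -0.13  0.14  2.44  1.01  0.52 -1.53] panel mm [ -7.1  18.2 149.2] tcp [0.447 0.179 0.251]
clk 2.35 xyz_cm [-1.81 -1.82  4.21] rot [ 0.37  0.1  -0.06] F [ 0.2 -0.2  0.8] w 0.0858
cover_handle [(array([233. , 205.9]), 0.62)]
slot_foot [(array([283.1, 190.9]), 0.84)]
entry_hole [(array([286.3, 224.3]), 0.78)]
screw_zone [(array([305.5, 189.8]), 0.77)]
[[344.5 119. ]
 [332.1 258.7]
 [151.7 119.5]
 [165.6 259.3]
 [230.8 206.7]
 [286.4 193.4]
 [285.2 226. ]
 [309.1 196.9]]
```

View pics/b_wrist.png

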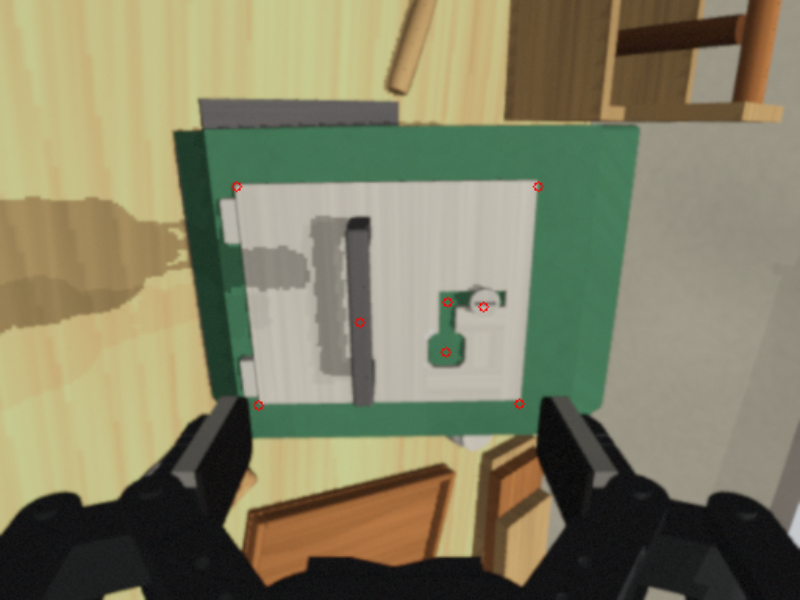

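```bash
python3 -c "
import cv2
im=cv2.imread('pics/b_raw.png')[105:275,135:360];cv2.imwrite('pics/b_z.png',cv2.resize(im,None,fx=3.5,fy=3.5,interpolation=cv2.INTER_CUBIC))"
```

```text
(no output)
```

View pics/b_z.png

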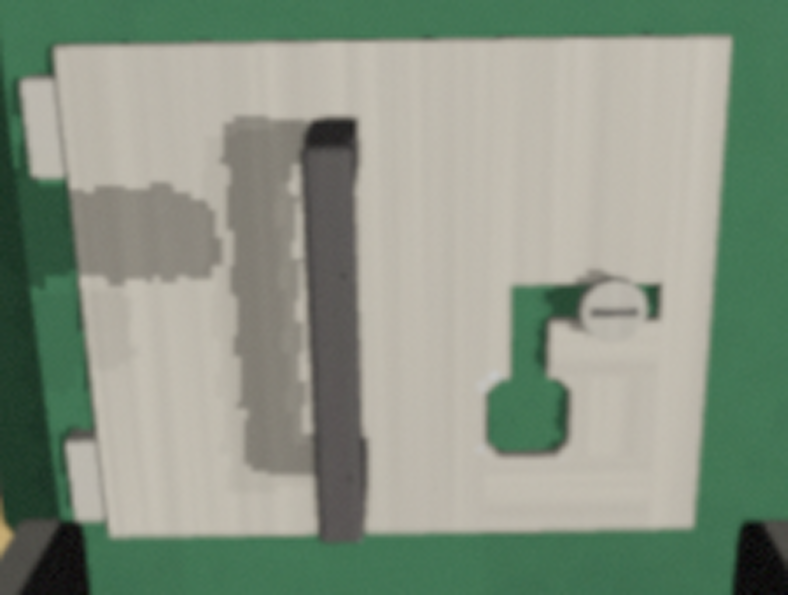

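```bash
python3 - <<'E'
from st import *
from bench import imaging
i=imaging.camera_info("wrist");w=np.load("wc.npy");i["xyz"],i["attitude"]=w
c=cam(i); ct=cam(imaging.camera_info("top"))
z=lambda u,v:((u+.5)/3.5-.5+135,(v+.5)/3.5-.5+105)
pts=[((-.095,.07,.004),z(53,46)),((.075,.07,.004),z(731,38)),((.075,-.07,.004),z(695,527)),((-.095,-.07,.004),z(108,537)),((.026,-.034,.004),z(527,417)),((-.025,.051,.042),z(330,148)),((-.025,-.051,.042),z(341,541))]
O=np.array([a for a,_ in pts]);U=np.array([b for _,b in pts])
s=least_squares(lambda q:(proj(p2w(O,q),c)-U).ravel(),p)
print(s.x,np.degrees(s.x[2]),p);print(np.round(proj(p2w(O,s.x),c)-U,1))
# free z too
q2=least_squares(lambda q:(proj(p2w(O,q[:3])+[0,0,q[3]],c)-U).ravel(),[*p,0]);print(q2.x);print(np.round(proj(p2w(O,q2.x[:3])+[0,0,q2.x[3]],c)-U,1))
for pp in (s.x,p):
    M,t=Tpanel(pp); a,v=ray(z(615,310),c); a=(a-t)@M; v=v@M; print("screw",(a+v*(.012-a[2])/v[2])*1000)
np.save("hood.npy",s.x)
E
python3 - <<'E'
from st import *
go(Tool(p),p2w([-.025,0,.087],p)[0],o)
E
```

```text
[-0.95 -0.13  0.14  2.44  1.01  0.52 -1.54] panel mm [ -8.3  20.1 149.4] tcp [0.446 0.18  0.251]
[0.54499815 0.17225515 0.10788561] 6.1813898957127895 [0.54549399 0.16958758 0.09437961]
[[ 0.4 -0.1]
 [ 0.5 -0.4]
 [-0.4  0.3]
 [ 0.6 -0.4]
 [ 0.5  0.3]
 [-1.1 -0.6]
 [ 0.   1.2]]
[ 0.54538597  0.17208641  0.1077062  -0.00056599]
[[ 0.6 -0. ]
 [ 0.2 -0.2]
 [-0.6  0.1]
 [ 0.7 -0.6]
 [ 0.3  0.2]
 [-1.1 -0.5]
 [-0.   1.1]]
screw [47.12223341  0.54962346 12.        ]
screw [46.95391261  3.60000095 12.        ]
[-0.95 -0.13  0.14  2.44  1.01  0.52 -1.54] panel mm [ -7.9  18.7 149.1] tcp [0.446 0.18  0.251]
clk 2.6 xyz_cm [-1.82 -1.73  6.22] rot [ 0.3   0.59 -0.49] F [0.2 0.  1.1] w 0.0853
```

Emit:
jog_arm(rows=[{"xyz": [-0.6, -0.2, 1.2], "delta_rot": [0, 0, 0], "fingers": 0}, {"xyz": [-1.2, -0.6, 2.4], "delta_rot": [0.2, 0.3, -0.2], "fingers": 0}, {"xyz": [-1.8, -1.0, 3.8], "delta_rot": [0.3, 0.6, -0.5], "fingers": 0}, {"xyz": [-1.8, -1.5, 5.2], "delta_rot": [0.3, 0.6, -0.5], "fingers": 0}, {"xyz": [-1.8, -1.7, 6.2], "delta_rot": [0.3, 0.6, -0.5], "fingers": 0}])

```text
clock: 3.02
tcp_pos: [0.468, 0.1677, 0.2069]
orientation: [1.732, 1.944, 0.667]
contact_force: [0.7, -0.4, -0.5]
grip_width: 0.0853
```

```bash
python3 - <<'E'
from st import *
go(Tool(p),p2w([-.025,0,.016],p)[0],o)
E
```

```text
[-0.26  0.02 -0.46  2.43  1.31  0.39 -1.77] panel mm [-18.3   3.8 101.7] tcp [0.468 0.168 0.207]
clk 3.02 xyz_cm [-0.29 -0.76  8.57] rot [0.58 0.53 0.6 ] F [ 0.7 -0.4 -0.5] w 0.0853
```

Emit:
jog_arm(rows=[{"xyz": [-0.2, -0.4, 0.8], "delta_rot": [0.3, 0.3, 0.3], "fingers": 0}, {"xyz": [-0.3, -0.7, 1.6], "delta_rot": [0.6, 0.5, 0.6], "fingers": 0}, {"xyz": [-0.3, -0.8, 2.4], "delta_rot": [0.6, 0.5, 0.6], "fingers": 0}, {"xyz": [-0.3, -0.8, 3], "delta_rot": [0.6, 0.5, 0.6], "fingers": 0}, {"xyz": [-0.3, -0.8, 3], "delta_rot": [0.6, 0.5, 0.6], "fingers": 0}])

```text
clock: 3.43
tcp_pos: [0.4802, 0.1683, 0.178]
orientation: [1.745, 1.954, 0.671]
contact_force: [-0.6, -0.6, -0.0]
grip_width: 0.0855
```

```bash
python3 - <<'E'
from st import *
go(Tool(p),p2w([-.025,0,.016],p)[0],o)
E
```

```text
[-0.13  0.12 -0.57  2.43  1.53  0.4  -1.97] panel mm [-26.5   3.   71.5] tcp [0.48  0.168 0.178]
clk 3.43 xyz_cm [-0.31  0.15  5.55] rot [-0.04 -0.12  0.22] F [-0.6 -0.6 -0. ] w 0.0855
```

Emit:
jog_arm(rows=[{"xyz": [-0.2, 0.1, 1.2], "delta_rot": [0, 0, 0], "fingers": 0}, {"xyz": [-0.3, 0.1, 2.4], "delta_rot": [0, 0, 0], "fingers": 0}, {"xyz": [-0.3, 0.1, 3.6], "delta_rot": [0, 0, 0.2], "fingers": 0}, {"xyz": [-0.3, 0.1, 4.8], "delta_rot": [0, 0, 0.2], "fingers": 0}, {"xyz": [-0.3, 0.1, 5.2], "delta_rot": [0, 0, 0.2], "fingers": 0}])

```text
clock: 3.85
tcp_pos: [0.513, 0.1713, 0.1372]
orientation: [1.746, 1.955, 0.673]
contact_force: [-0.5, 0.7, 0.1]
grip_width: 0.0855
```

```bash
python3 - <<'E'
from st import *
from bench import imaging
go(Tool(p),p2w([-.025,0,.016],p)[0],o)
im=imaging.grab_frame("wrist");cv2.imwrite("pics/c_wrist.png",im)
E
```

```text
[-0.11  0.27 -0.56  2.4   1.81  0.46 -2.2 ] panel mm [-25.6   2.4  19.1] tcp [0.513 0.171 0.137]
clk 3.85 xyz_cm [-0.25  0.06  0.3 ] rot [-0.04 -0.25  0.2 ] F [-0.5  0.7  0.1] w 0.0855
```

View pics/c_wrist.png

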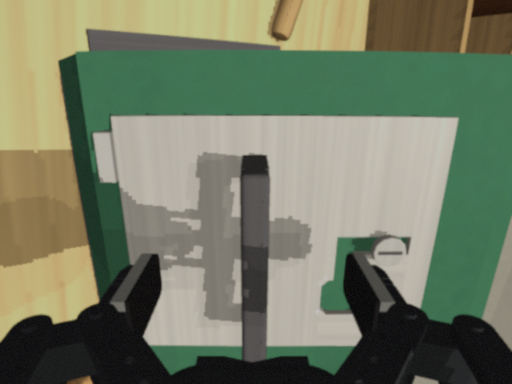

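Emit:
jog_arm(rows=[{"xyz": [-0.2, 0, 0.3], "delta_rot": [0, -0.2, 0.2], "fingers": 0.3}, {"xyz": [-0.2, 0, 0.3], "delta_rot": [0, -0.2, 0.2], "fingers": 0.6}, {"xyz": [-0.2, 0, 0.3], "delta_rot": [0, -0.2, 0.2], "fingers": 1}, {"xyz": [-0.2, 0, 0.3], "delta_rot": [0, -0.2, 0.2], "fingers": 1}, {"xyz": [-0.2, 0, 0.3], "delta_rot": [0, -0.2, 0.2], "fingers": 1}], grip_force=60)

```text
clock: 4.32
tcp_pos: [0.5149, 0.1692, 0.1352]
orientation: [1.75, 1.949, 0.671]
contact_force: [0.5, -0.2, -0.3]
grip_width: 0.0256
```

```bash
python3 - <<'E'
from st import *
go(Tool(p),p2w([-.025,0,.016],p)[0],o)
E
```

```text
[-0.1   0.28 -0.57  2.4   1.82  0.46 -2.2 ] panel mm [-25.6   0.2  16.4] tcp [0.515 0.169 0.135]
clk 4.32 xyz_cm [-0.02  0.06  0.04] rot [-0.04 -0.03 -0.02] F [ 0.5 -0.2 -0.3] w 0.0256
```

Emit:
jog_arm(rows=[{"xyz": [0, 0, 0], "delta_rot": [0, 0, 0], "fingers": 1}, {"xyz": [0, 0, 0], "delta_rot": [0, 0, 0], "fingers": 1}, {"xyz": [0, 0, 0], "delta_rot": [0, 0, 0], "fingers": 1}, {"xyz": [0, 0, 0], "delta_rot": [0, 0, 0], "fingers": 1}, {"xyz": [0, 0, 0], "delta_rot": [0, 0, 0], "fingers": 1}], grip_force=60)

```text
clock: 4.73
tcp_pos: [0.5155, 0.1692, 0.1361]
orientation: [1.749, 1.948, 0.672]
contact_force: [-2.7, -1.7, 7.4]
grip_width: 0.0108
```

```bash
python3 - <<'E'
from st import *
M,_=Tpanel(p)
go(Tool(p),p2w([-.025,0,.016],p)[0],o);print("F panel",np.round(o["contact_force"]@M,1))
E
```

```text
[-0.1   0.28 -0.57  2.4   1.82  0.46 -2.2 ] panel mm [-24.6   0.2  16.8] tcp [0.515 0.169 0.136]
clk 4.73 xyz_cm [-0.02 -0.04  0.08] rot [ 0.07 -0.01 -0.02] F [-2.7 -1.7  7.4] w 0.0108
F panel [ 2.3 -1.4  7.6]
```

Emit:
jog_arm(rows=[{"xyz": [0, 0, -0.1], "delta_rot": [0, 0, 0], "fingers": 1}, {"xyz": [0, 0.4, -0.1], "delta_rot": [0, 0, 0], "fingers": 1}, {"xyz": [0, 0.8, -0.1], "delta_rot": [0, 0, 0], "fingers": 1}, {"xyz": [0, 1.2, -0.1], "delta_rot": [0, 0, 0], "fingers": 1}, {"xyz": [0, 1.6, -0.1], "delta_rot": [0, 0, 0], "fingers": 1}])

```text
clock: 5.15
tcp_pos: [0.5275, 0.1704, 0.1467]
orientation: [1.749, 1.948, 0.672]
contact_force: [0.2, 0.1, -3.2]
grip_width: 0.0108
```

```bash
cat >st2.py <<'E'
from st import *
from bench import imaging
import sys
M,_=Tpanel(p)
go(Tool(p),p2w([-.025,0,.016],p)[0],o);print("F panel",np.round(o["contact_force"]@M,1),"mom",np.round(o["moment"],2))
if len(sys.argv)>1:
    im=imaging.grab_frame("wrist");cv2.imwrite(f"pics/{sys.argv[1]}.png",im)
E
python3 st2.py d1
```

```text
[-0.11  0.27 -0.54  2.37  1.75  0.43 -2.12] panel mm [-8.5 -0.  17.7] tcp [0.528 0.17  0.147]
clk 5.15 xyz_cm [-0.   -1.65  0.17] rot [ 0.03 -0.   -0.03] F [ 0.2  0.1 -3.2] w 0.0108
F panel [-1.7  0.1 -2.7] mom [-0.14  1.14  0.  ]
```

View pics/d1.png

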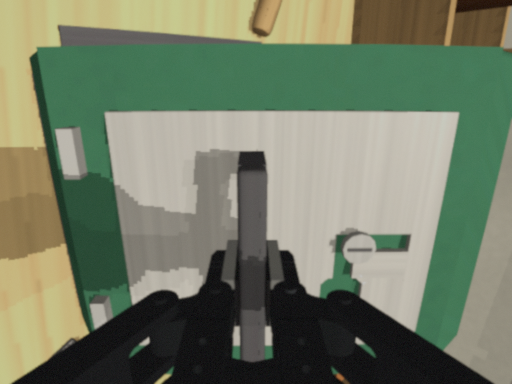

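Emit:
jog_arm(rows=[{"xyz": [0, 0.2, 0.05], "delta_rot": [0, 0, 0], "fingers": 1}, {"xyz": [0, 0.35, 0.05], "delta_rot": [0, 0, 0], "fingers": 1}, {"xyz": [0, 0.5, 0.05], "delta_rot": [0, 0, 0], "fingers": 1}, {"xyz": [0, 0.5, 0.05], "delta_rot": [0, 0, 0], "fingers": 1}, {"xyz": [0, 0.5, 0.05], "delta_rot": [0, 0, 0], "fingers": 1}])

```text
clock: 5.62
tcp_pos: [0.5326, 0.1711, 0.1501]
orientation: [1.749, 1.947, 0.673]
contact_force: [-0.1, -0.3, -4.2]
grip_width: 0.011
```

```bash
python3 st2.py d2; python3 -c "
import cv2
im=cv2.imread('pics/d2.png')[200:330,280:440];cv2.imwrite('pics/d2z.png',cv2.resize(im,None,fx=4.5,fy=4.5,interpolation=cv2.INTER_CUBIC))"
```

```text
[-0.11  0.27 -0.54  2.36  1.74  0.43 -2.09] panel mm [-2.4  0.1 17.2] tcp [0.533 0.171 0.15 ]
clk 5.62 xyz_cm [-0.02 -2.26  0.11] rot [ 0.11 -0.01 -0.05] F [-0.1 -0.3 -4.2] w 0.011
F panel [-2.7 -0.3 -3.2] mom [-0.14  1.22 -0.01]
```

View pics/d2z.png

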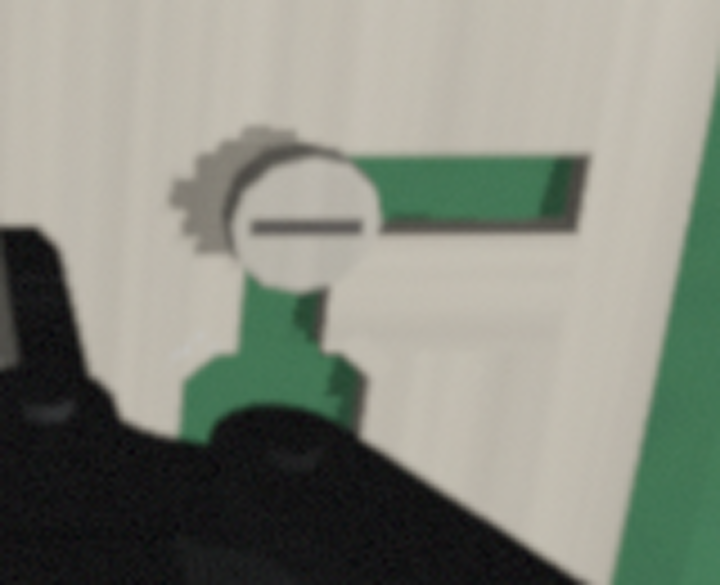

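Emit:
jog_arm(rows=[{"xyz": [0, 0.05, 0.05], "delta_rot": [0, 0, 0], "fingers": 1}, {"xyz": [0, 0.1, 0.05], "delta_rot": [0, 0, 0], "fingers": 1}, {"xyz": [0, 0.15, 0.05], "delta_rot": [0, 0, 0], "fingers": 1}, {"xyz": [0, 0.15, 0.05], "delta_rot": [0, 0, 0], "fingers": 1}, {"xyz": [0, 0.15, 0.05], "delta_rot": [0, 0, 0], "fingers": 1}])

```text
clock: 6.08
tcp_pos: [0.5331, 0.1711, 0.15]
orientation: [1.749, 1.949, 0.672]
contact_force: [-5.0, 0.1, -2.0]
grip_width: 0.0109
```

```bash
python3 st2.py
```

```text
[-0.11  0.27 -0.54  2.36  1.73  0.43 -2.09] panel mm [-2.   0.1 16.8] tcp [0.533 0.171 0.15 ]
clk 6.08 xyz_cm [-0.01 -2.3   0.08] rot [ 0.02 -0.02 -0.02] F [-5.   0.1 -2. ] w 0.0109
F panel [-5.1  0.6  1.4] mom [-0.17  1.7  -0.05]
```

Emit:
jog_arm(rows=[{"xyz": [0, -0.15, -0.05], "delta_rot": [0, 0, 0], "fingers": 1}, {"xyz": [0, -0.15, -0.1], "delta_rot": [0, 0, 0], "fingers": 1}, {"xyz": [0.3, -0.15, -0.1], "delta_rot": [0, 0, 0], "fingers": 1}, {"xyz": [0.6, -0.15, -0.1], "delta_rot": [0, 0, 0], "fingers": 1}, {"xyz": [0.9, -0.15, -0.1], "delta_rot": [0, 0, 0], "fingers": 1}])

```text
clock: 6.5
tcp_pos: [0.5306, 0.1803, 0.15]
orientation: [1.749, 1.948, 0.672]
contact_force: [-0.6, -0.1, -2.6]
grip_width: 0.0107
```

```bash
python3 st2.py d3
```

```text
[-0.12  0.27 -0.55  2.35  1.71  0.44 -2.09] panel mm [-3.2  9.6 17.8] tcp [0.531 0.18  0.15 ]
clk 6.5 xyz_cm [-0.96 -2.18  0.18] rot [ 0.04 -0.03 -0.02] F [-0.6 -0.1 -2.6] w 0.0107
F panel [-2.1 -0.  -1.7] mom [-0.13  1.17  0.03]
```

View pics/d3.png

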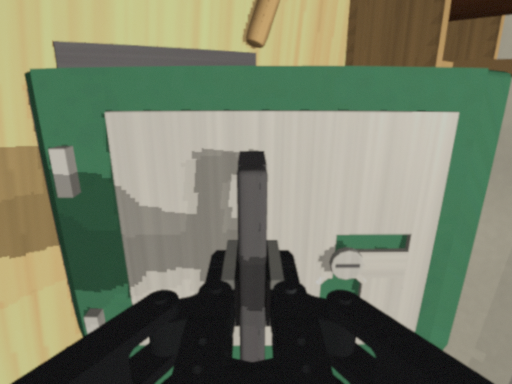

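Emit:
jog_arm(rows=[{"xyz": [0.5, 0, 0], "delta_rot": [0, 0, 0], "fingers": 1}, {"xyz": [1.1, 0, 0], "delta_rot": [0, 0, 0], "fingers": 1}, {"xyz": [1.7, 0, 0], "delta_rot": [0, 0, 0], "fingers": 1}, {"xyz": [2.2, 0, 0], "delta_rot": [0, 0, 0], "fingers": 1}, {"xyz": [2.4, 0, 0], "delta_rot": [0, 0, 0], "fingers": 1}])

```text
clock: 6.97
tcp_pos: [0.5277, 0.2067, 0.1502]
orientation: [1.748, 1.951, 0.675]
contact_force: [-1.3, 1.0, -3.6]
grip_width: 0.0112
```

```bash
python3 st2.py d4
```

```text
[-0.17  0.29 -0.57  2.33  1.66  0.49 -2.08] panel mm [-3.1 36.1 17.9] tcp [0.528 0.207 0.15 ]
clk 6.97 xyz_cm [-3.6  -2.19  0.18] rot [ 0.04 -0.18  0.06] F [-1.3  1.  -3.6] w 0.0112
F panel [-3.1  1.1 -2.1] mom [-0.09  1.14  0.07]
```

View pics/d4.png

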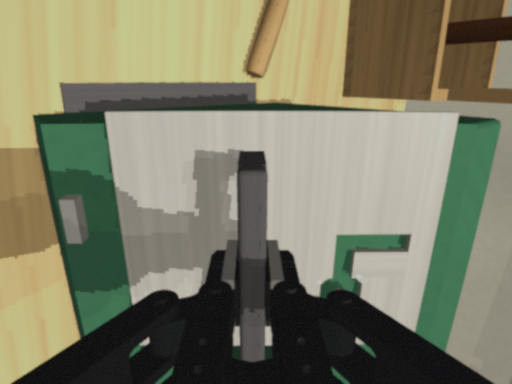

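Emit:
jog_arm(rows=[{"xyz": [-0.1, 0, 0], "delta_rot": [0, 0, 0], "fingers": 1}, {"xyz": [-0.15, 0, 0], "delta_rot": [0, 0.1, 0], "fingers": 1}, {"xyz": [-0.15, 0, 0], "delta_rot": [0, 0.1, 0], "fingers": 1}, {"xyz": [-0.15, 0, 0], "delta_rot": [0, 0.1, 0], "fingers": 1}, {"xyz": [-0.15, 0, 0], "delta_rot": [0, 0.1, 0], "fingers": 1}])

```text
clock: 7.43
tcp_pos: [0.5279, 0.2047, 0.1502]
orientation: [1.748, 1.952, 0.676]
contact_force: [0.2, 0.8, -2.5]
grip_width: 0.011
```

```bash
python3 st2.py; python3 - <<'E'
from bench import imaging
from h import *
im=imaging.grab_frame("top");cv2.imwrite("pics/e_top.png",cv2.resize(im[130:270,150:300],None,fx=4,fy=4,interpolation=cv2.INTER_CUBIC))
E
```

```text
[-0.16  0.28 -0.56  2.34  1.66  0.48 -2.08] panel mm [-3.1 34.1 17.9] tcp [0.528 0.205 0.15 ]
clk 7.43 xyz_cm [-3.41 -2.19  0.18] rot [ 0.05 -0.26  0.04] F [ 0.2  0.8 -2.5] w 0.011
F panel [-1.3  0.8 -2.2] mom [-0.13  1.18  0.02]
```

View pics/e_top.png

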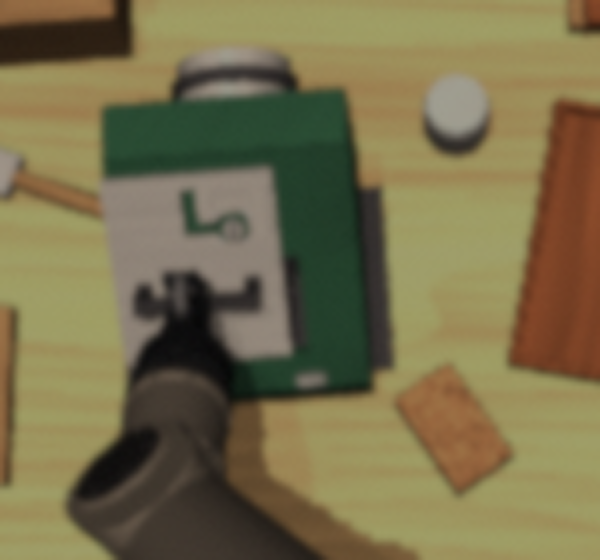

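Emit:
jog_arm(rows=[{"xyz": [0, 0, -0.2], "delta_rot": [0, 0, 0], "fingers": 1}, {"xyz": [0, 0, -0.4], "delta_rot": [0, 0, 0], "fingers": 1}, {"xyz": [0, 0, -0.6], "delta_rot": [0, 0, 0], "fingers": 1}, {"xyz": [0, 0, -0.8], "delta_rot": [0, 0, 0], "fingers": 1}, {"xyz": [0, 0, -1], "delta_rot": [0, 0, 0], "fingers": 1}])

```text
clock: 7.9
tcp_pos: [0.5217, 0.2041, 0.1584]
orientation: [1.747, 1.952, 0.676]
contact_force: [-1.0, 0.3, -3.1]
grip_width: 0.011
```

```bash
python3 st2.py
```

```text
[-0.17  0.26 -0.57  2.34  1.62  0.47 -2.04] panel mm [-3.  34.2 28.2] tcp [0.522 0.204 0.158]
clk 7.9 xyz_cm [-3.43 -2.2   1.2 ] rot [ 0.06 -0.27  0.05] F [-1.   0.3 -3.1] w 0.011
F panel [-2.6  0.4 -1.8] mom [-0.19  1.13 -0.05]
```

Emit:
jog_arm(rows=[{"xyz": [0, 0, -0.8], "delta_rot": [0, 0, 0], "fingers": 1}, {"xyz": [0, 0, -1.6], "delta_rot": [0, 0, 0], "fingers": 1}, {"xyz": [0, 0, -2.4], "delta_rot": [0, 0, 0], "fingers": 1}, {"xyz": [0, 0, -3.2], "delta_rot": [0, 0, 0], "fingers": 1}, {"xyz": [0, 0, -4], "delta_rot": [0, 0, 0], "fingers": 1}])

```text
clock: 8.32
tcp_pos: [0.4967, 0.2013, 0.1903]
orientation: [1.747, 1.952, 0.676]
contact_force: [-0.2, -0.2, -3.6]
grip_width: 0.0108
```

```bash
cat >tr.py <<'E'
from st import *
T=np.load("tray.npy"); psi=T[2]
y=np.array([np.cos(psi),np.sin(psi),0]); zz=np.array([0,0,-1.]); RT=np.column_stack([np.cross(y,zz),y,zz])
tt=np.array([T[0],T[1],0])-y*.0146
def tray(h,dx=0,dy=0): go(RT,tt+[dx,dy,h],o)
E
python3 - <<'E'
from tr import *
tray(.3); tray(.025)
E
```

```text
[-0.17  0.15 -0.58  2.36  1.42  0.45 -1.88] panel mm [-3.2 34.1 68.8] tcp [0.497 0.201 0.19 ]
clk 8.32 xyz_cm [-38.88  10.66  -5.74] rot [37.81 -5.25 14.67] F [-0.2 -0.2 -3.6] w 0.0108
clk 8.32 xyz_cm [-38.96  -6.3   15.91] rot [37.81 -5.25 14.67] F [-0.2 -0.2 -3.6] w 0.0108
```

Emit:
jog_arm(rows=[{"xyz": [-3, 1, -1], "delta_rot": [0, 0, 0], "fingers": 1}, {"xyz": [-7, 2, -2], "delta_rot": [0, 0, 0], "fingers": 1}, {"xyz": [-11, 3, -3], "delta_rot": [0, 0, 2], "fingers": 1}, {"xyz": [-15, 4, -4], "delta_rot": [0, 0, 4], "fingers": 1}, {"xyz": [-19, 5, -4], "delta_rot": [2, 0, 6], "fingers": 1}])

```text
clock: 8.73
tcp_pos: [0.5152, 0.0735, 0.2336]
orientation: [1.834, 1.908, 0.671]
contact_force: [0.6, -0.3, -4.0]
grip_width: 0.0111
```

```bash
python3 - <<'E'
from tr import *
tray(.2)
E
```

```text
[ 0.08 -0.01 -0.43  2.36  0.74  0.22 -1.  ] panel mm [ 27.1 -94.9 100.1] tcp [0.515 0.074 0.234]
clk 8.73 xyz_cm [-25.81   3.37   5.51] rot [36.38 -5.85 10.76] F [ 0.6 -0.3 -4. ] w 0.0111
```

Emit:
jog_arm(rows=[{"xyz": [-4, 1, 0], "delta_rot": [3, 0, 2], "fingers": 1}, {"xyz": [-8, 2, 0], "delta_rot": [7, -1, 4], "fingers": 1}, {"xyz": [-12, 3, 0], "delta_rot": [12, -2, 6], "fingers": 1}, {"xyz": [-16, 3.5, 0], "delta_rot": [18, -3, 8], "fingers": 1}, {"xyz": [-20, 4, 1], "delta_rot": [24, -4, 9], "fingers": 1}])

```text
clock: 9.15
tcp_pos: [0.5448, -0.0538, 0.2418]
orientation: [2.166, 1.969, 0.349]
contact_force: [1.5, -0.0, -3.9]
grip_width: 0.0107
```

```bash
python3 - <<'E'
from tr import *
tray(.16)
E
```

```text
[ 0.24  0.12 -0.27  2.06  0.04  0.66 -0.14] panel mm [  44.6 -224.7   96.9] tcp [ 0.545 -0.054  0.242]
clk 9.15 xyz_cm [-12.53   2.93   8.91] rot [17.25 -3.07  3.43] F [ 1.5 -0.  -3.9] w 0.0107
```

Emit:
jog_arm(rows=[{"xyz": [-3.5, 0.7, 0], "delta_rot": [4, -1, 1], "fingers": 1}, {"xyz": [-7, 1.4, 1], "delta_rot": [9, -2, 2], "fingers": 1}, {"xyz": [-10, 2.2, 3], "delta_rot": [14, -3, 3], "fingers": 1}, {"xyz": [-12.5, 2.8, 5], "delta_rot": [17.2, -3.1, 3.4], "fingers": 1}, {"xyz": [-12.5, 2.9, 7], "delta_rot": [17.2, -3.1, 3.4], "fingers": 1}])

```text
clock: 9.57
tcp_pos: [0.5841, -0.1876, 0.1774]
orientation: [2.392, 2.032, -0.005]
contact_force: [1.5, -1.0, -2.9]
grip_width: 0.0105
```

```bash
python3 - <<'E'
from tr import *
tray(.1)
E
```

```text
[ 0.32  0.44 -0.16  1.75  0.09  0.96 -0.03] panel mm [  24.4 -361.9   31. ] tcp [ 0.584 -0.188  0.177]
clk 9.57 xyz_cm [0.85 0.29 7.74] rot [ 0.02  0.26 -0.38] F [ 1.5 -1.  -2.9] w 0.0105
```

Emit:
jog_arm(rows=[{"xyz": [0.4, 0.1, 2.5], "delta_rot": [0, 0.3, -0.4], "fingers": 1}, {"xyz": [0.8, 0.3, 5], "delta_rot": [0, 0.3, -0.4], "fingers": 1}, {"xyz": [0.8, 0.3, 7.5], "delta_rot": [0, 0.3, -0.4], "fingers": 1}, {"xyz": [0.8, 0.3, 8.5], "delta_rot": [0, 0.3, -0.4], "fingers": 1}, {"xyz": [0.8, 0.3, 9], "delta_rot": [0, 0.3, -0.4], "fingers": 1}])

```text
clock: 9.98
tcp_pos: [0.5868, -0.1802, 0.0854]
orientation: [-2.384, -2.041, 0.003]
contact_force: [-0.1, -1.3, -3.2]
grip_width: 0.0108
```

```bash
python3 - <<'E'
from tr import *
from bench import imaging
tray(.025)
for n in("top","wrist"): cv2.imwrite(f"pics/f_{n}.png",imaging.grab_frame(n))
E
```

```text
[ 0.31  0.55 -0.15  1.81  0.11  0.79 -0.05] panel mm [ -29.5 -354.9  -43.6] tcp [ 0.587 -0.18   0.085]
clk 9.98 xyz_cm [0.03 0.17 6.04] rot [-0.22 -0.05  0.05] F [-0.1 -1.3 -3.2] w 0.0108
```

View pics/f_wrist.png

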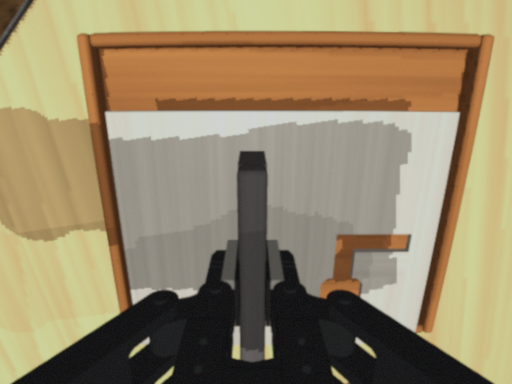

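View pics/f_top.png

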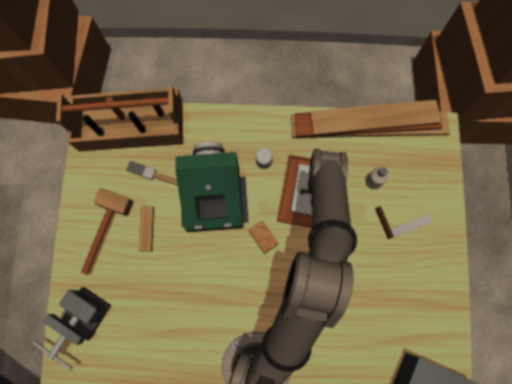

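Emit:
jog_arm(rows=[{"xyz": [0, 0.1, 1.5], "delta_rot": [-0.1, 0, 0], "fingers": 1}, {"xyz": [0, 0.2, 3], "delta_rot": [-0.2, 0, 0], "fingers": 1}, {"xyz": [0, 0.2, 4.3], "delta_rot": [-0.2, 0, 0], "fingers": 1}, {"xyz": [0, 0.2, 5.2], "delta_rot": [-0.2, 0, 0], "fingers": 1}, {"xyz": [0, 0.2, 5.6], "delta_rot": [-0.2, 0, 0], "fingers": 1}])

```text
clock: 10.5
tcp_pos: [0.5898, -0.1809, 0.0308]
orientation: [2.386, 2.042, 0.003]
contact_force: [0.7, 0.1, -3.3]
grip_width: 0.0107
```

```bash
python3 - <<'E'
from tr import *
tray(.025)
E
```

```text
[ 0.3   0.63 -0.14  1.83  0.13  0.69 -0.07] panel mm [ -60.9 -355.9  -88.5] tcp [ 0.59  -0.181  0.031]
clk 10.5 xyz_cm [ 0.06 -0.16  0.58] rot [ 0.12 -0.03  0.03] F [ 0.7  0.1 -3.3] w 0.0107
```

Emit:
jog_arm(rows=[{"xyz": [0, 0, 0.15], "delta_rot": [0, 0, 0], "fingers": 1}, {"xyz": [0, 0, 0.3], "delta_rot": [0, 0, 0], "fingers": 1}, {"xyz": [0, 0, 0.45], "delta_rot": [0, 0, 0], "fingers": 1}, {"xyz": [0, 0, 0.5], "delta_rot": [0, 0, 0], "fingers": 1}, {"xyz": [0, 0, 0.5], "delta_rot": [0, 0, 0], "fingers": 1}])

```text
clock: 10.92
tcp_pos: [0.5901, -0.1809, 0.0261]
orientation: [2.385, 2.042, 0.003]
contact_force: [0.2, 0.3, -4.0]
grip_width: 0.0109
```

```bash
python3 - <<'E'
from tr import *
tray(.025)
E
```

```text
[ 0.3   0.64 -0.14  1.83  0.13  0.68 -0.07] panel mm [ -63.5 -355.9  -92.3] tcp [ 0.59  -0.181  0.026]
clk 10.92 xyz_cm [ 0.06 -0.18  0.11] rot [ 0.16 -0.03  0.03] F [ 0.2  0.3 -4. ] w 0.0109
```

Emit:
jog_arm(rows=[{"xyz": [0, 0, 0.05], "delta_rot": [0, 0, 0], "fingers": 1}, {"xyz": [0, 0, 0.1], "delta_rot": [0, 0, 0], "fingers": 1}, {"xyz": [0, 0, 0.15], "delta_rot": [0, 0, 0], "fingers": 1}, {"xyz": [0, 0, 0.2], "delta_rot": [0, 0, 0], "fingers": 1}, {"xyz": [0, 0, 0.2], "delta_rot": [0, 0, 0], "fingers": 1}])

```text
clock: 11.33
tcp_pos: [0.5904, -0.181, 0.0255]
orientation: [2.385, 2.041, 0.004]
contact_force: [-3.3, 1.2, 7.9]
grip_width: 0.0105
```

Emit:
jog_arm(rows=[{"xyz": [0, 0, -0.05], "delta_rot": [0, 0, 0], "fingers": 0.9}, {"xyz": [0, 0, -0.05], "delta_rot": [0, 0, 0], "fingers": 0.8}, {"xyz": [0, 0, -0.05], "delta_rot": [0, 0, 0], "fingers": 0.6}, {"xyz": [0, 0, -0.05], "delta_rot": [0, 0, 0], "fingers": 0.5}, {"xyz": [0, 0, -0.05], "delta_rot": [0, 0, 0], "fingers": 0.4}])

```text
clock: 11.75
tcp_pos: [0.5906, -0.181, 0.026]
orientation: [2.385, 2.041, 0.004]
contact_force: [0.4, -0.0, 0.3]
grip_width: 0.0509
```

Emit:
jog_arm(rows=[{"xyz": [0, 0, 0], "delta_rot": [0, 0, 0], "fingers": 0.3}, {"xyz": [0, 0, 0], "delta_rot": [0, 0, 0], "fingers": 0.3}, {"xyz": [0, 0, -0.5], "delta_rot": [0, 0, 0], "fingers": 0.3}, {"xyz": [0, 0, -1.5], "delta_rot": [0, 0, 0], "fingers": 0.3}, {"xyz": [0, 0, -3], "delta_rot": [0, 0, 0], "fingers": 0.3}])

```text
clock: 12.17
tcp_pos: [0.5897, -0.1808, 0.0559]
orientation: [2.386, 2.042, 0.002]
contact_force: [-0.2, -0.4, 0.3]
grip_width: 0.0596
```

```bash
python3 st2.py g1
```

```text
[ 0.31  0.59 -0.15  1.82  0.12  0.73 -0.06] panel mm [ -45.5 -355.8  -68.6] tcp [ 0.59  -0.181  0.056]
clk 12.17 xyz_cm [ 33.43 -12.71  -7.94] rot [-37.67   4.98 -14.51] F [-0.2 -0.4  0.3] w 0.0596
F panel [ 0.  -0.4  0.4] mom [-0.07 -0.   -0.02]
```

View pics/g1.png

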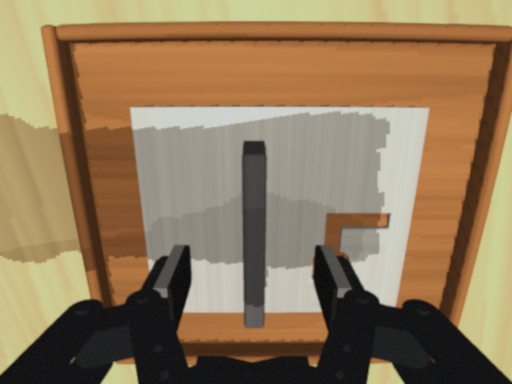

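Released cleanly and flat in the tray. I'll retreat upwards and check.

Emit:
jog_arm(rows=[{"xyz": [0, 0, -3], "delta_rot": [0, 0, 0], "fingers": 0.3}, {"xyz": [0, 0, -6], "delta_rot": [0, 0, 0], "fingers": 0.3}, {"xyz": [0, -1, -9.5], "delta_rot": [0, 0, 0], "fingers": 0.3}, {"xyz": [0, -4, -13], "delta_rot": [0, 0, 0], "fingers": 0.3}, {"xyz": [0, -7, -16], "delta_rot": [0, 0, 0], "fingers": 0.3}])

```text
clock: 12.63
tcp_pos: [0.5259, -0.1708, 0.218]
orientation: [2.381, 2.038, 0.01]
contact_force: [-1.3, -1.1, 1.0]
grip_width: 0.0598
```

Emit:
jog_arm(rows=[{"xyz": [0, 0, 0], "delta_rot": [0, 0, 0], "fingers": 0.3}, {"xyz": [0, 0, 0], "delta_rot": [0, 0, 0], "fingers": 0.3}, {"xyz": [0, 0, 0], "delta_rot": [0, 0, 0], "fingers": 0.3}, {"xyz": [0, 0, 0], "delta_rot": [0, 0, 0], "fingers": 0.3}, {"xyz": [0, 0, 0], "delta_rot": [0, 0, 0], "fingers": 0.3}])

```text
clock: 13.05
tcp_pos: [0.5259, -0.1706, 0.2166]
orientation: [2.382, 2.04, 0.009]
contact_force: [-0.1, 0.2, 0.1]
grip_width: 0.0598
```

```bash
python3 st2.py g2; python3 - <<'E'
from bench import imaging
import cv2
cv2.imwrite("pics/g_scene.png",imaging.grab_frame("scene"))
E
```

```text
[ 0.35  0.3  -0.18  1.86  0.06  0.98 -0.01] panel mm [   4.3 -338.8   96.3] tcp [ 0.526 -0.171  0.217]
clk 13.05 xyz_cm [33.4 -6.3  8.1] rot [-37.32   5.01 -14.45] F [-0.1  0.2  0.1] w 0.0598
F panel [0.  0.2 0.2] mom [0.05 0.   0.  ]
```

View pics/g2.png

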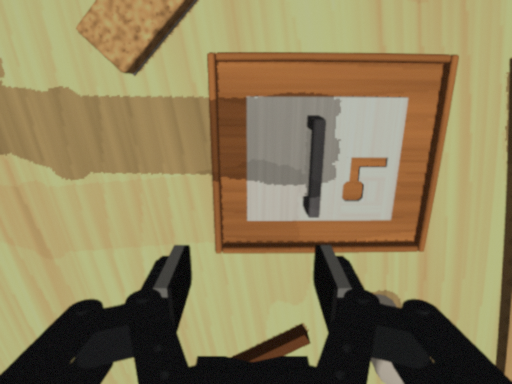

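View pics/g_scene.png

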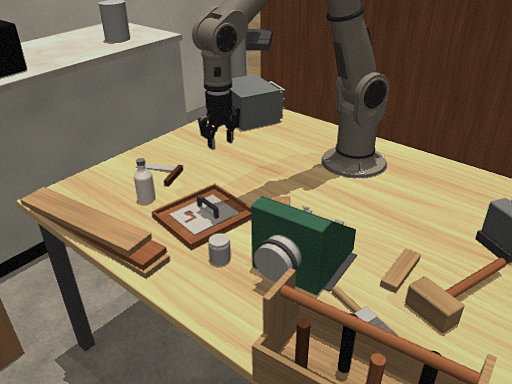

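The cover lies flat in the tray, centred and with its handle up. Tin, glue, square, offcut, brush and sander are where they were.

```bash
python3 -c "
from bench import r
print(r.hand_in())"
```

```text
the job is handed in; nothing more can be done
None
```

The cover is off the hood and lies flat in the wooden tray, handle up, released and roughly centred. I handed the job in at about 13 s on the robot's clock, well inside the 56 s limit.

- **Lift:** I gripped the handle bar and lifted the cover up the slope until the screw shank touched the slot's foot. It stopped at 22.6 mm, with about 5 N, and I backed off 1 mm.
- **Shift:** I moved it 34 mm to the left. The first reading came out at 36 mm, so I moved it back 2 mm. The top camera then showed the screw head inside the entry hole.
- **Pull-off and placing:** It came straight off with no contact force beyond its own weight. The highest force I read at the end of any move was about 9 N, when the cover touched down in the tray.

In the last wrist and scene pictures the gripper was clear and the force on it close to zero. The try square, glue, sander, offcut, tin and brush looked unmoved; I compared them by eye and did not re-measure their positions. During the approach one arm joint (J4) went right up to its range limit of 2.44 rad by the rounded readings; I saw no reading beyond it. None of the final checks failed or disagreed.

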